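# Open a push-and-turn solvent bottle to top up the wash reservoir

## Task

Get ready to top up the autosampler's wash reservoir: lift the loose dust cap off the short amber reservoir bottle and set it gently down in the shallow steel dish, the same way up, and let go of it. Then open the taller amber solvent bottle in the bench clamp: press its ribbed safety cap down, twist it anticlockwise while pressed until it comes free, lift it straight off and finish still holding it, level and steady, in the air directly over the bottle's open mouth and 3 to 10 cm above it. Leave both bottles and the dish standing where they are and do not disturb the other things on the bench.

Things in the scene. Friction and masses are not known exactly. Their poses are not given: they have to be found in the camera images.
- reservoir: The wash reservoir: a short, squat amber glass bottle standing loose on the bench, about 0.45 kg. Body 74 mm across up to 50 mm high, shoulder up to 64 mm, straight smooth neck 38 mm across, rim 96 mm above the bench. Origin: centre of its underside on the bench; z up.
- dust_cap: The reservoir's loose white plastic dust cap: a smooth round cup, open below, 48 mm across and 30 mm high, 25 g (a 50 mm bead round its lowest 3 mm is only for looks). It is slipped over the reservoir's neck with 2 mm play all round and lifts straight up, free after 27 mm. Origin: centre of its lower edge (69 mm above the bench as it sits on the reservoir); z up through the closed top.
- dish: A shallow round steel dish standing loose on the bench, 130 mm across outside, about 124 mm inside, 15 mm high, floor 3 mm thick, 0.35 kg, empty. Origin: centre of its underside on the bench; z up.
- bottle: The solvent bottle: the tall amber bottle, gripped by a black clamp band on a round steel foot 120 mm across bolted to the bench: it neither turns nor shifts. Body 84 mm across up to 105 mm, shoulder up to 134 mm, neck 32 mm across, rim (mouth) 165 mm above the bench; three lugs on the neck at 142 to 160 mm, 42 mm across. Origin: centre of the foot's underside on the bench; z up along its axis.
- safety_cap: The white ribbed push-and-turn safety cap on the solvent bottle: round, 52 mm across, 30 mm high, 60 g, a separate loose body. Origin: centre of its lower edge, 149 mm above the bench while locked, its top then at 179 mm; z up along its axis, x parallel to the bottle's x while locked. Locked it can be neither turned (4 degrees of play) nor pulled off.
- cap_liner (a joint): Press travel of the safety cap's inner spring liner, in m: 0 with the cap up (locked or off), 0.0073 pressed to its hard stop, 7.5 mm down; the push rises from 4 to 12 N. Pressed 5.5 mm or more the cap turns anticlockwise seen from above (clockwise is blocked). From 45 to 80 degrees of turn (best 63, stop at 83) it is free, springs up a little when let up, and is clear of the neck after 20 mm of lift.
- headspace_vial: Bystander: a clear glass vial with a crimped metal top, 23 mm across, 74 mm high, standing loose among the task's things. Origin: centre of its underside.
- septa_jar: Bystander: a small jar with a white lid, 36 mm across, 45 mm high, standing loose among the task's things. Origin: centre of its underside.
- reagent_bottle: Bystander: a slim amber bottle with a narrow plain screw cap (30 mm), 60 mm across, 138 mm high, loose, on the far side. Origin: centre of its underside.
- beaker: Bystander: an empty glass beaker, 72 mm across, 90 mm high, loose, on the far side. Origin: centre of its underside.
- vial_rack: Bystander: a grey rack of small vials, 90 x 150 mm, 42 mm high, loose, on the far side. Origin: centre of its underside.
- wrench: Bystander: a 150 mm steel spanner lying flat, 8 mm high. Origin: middle of its underside.
- syringe_cradle: Bystander: a microlitre syringe lying in a black cradle 200 x 45 mm, 20 mm high. Origin: near the middle of its underside.
- flow_meter: Bystander: a grey hand-held flow meter lying flat, 70 x 120 mm, 30 mm high. Origin: centre of its underside.

How it is judged:
By the outcome, as a careful person would: the job done as asked, in the order asked, and still so for the second after the job is handed in, while the arm keeps its last pose, push and grip.
It also fails if it takes over 69 s, if anything falls off the work surface, if the arm or the gripper's body presses on something with over 40 N, if the wrist force passes 120 N, or if a joint passes its speed limit or range.

## Robot

A 7-joint arm with a two-finger parallel gripper is mounted at the origin on the work surface. World frame = base frame: x ahead of the robot, y to its left, z up, the work surface at z = 0. Lengths are in m, angles in rad, forces in N, time in s.
With the tool pointing down it reaches from about 0.425 to 0.925 m from the base axis. Payload 6.8 kg.
Tool frame: the origin (TCP) lies on the centre line of the jaws, within the pads' length; the fingertips stand 11 mm ahead of it and the grasp point (between the pads) lies 8 mm behind it; z points along the fingers, y is the direction in which the jaws open and shut (so a half turn about z gives the same grasp; the last joint's range is limited). The gripper opens to 85 mm and grips with 20 to 120 N. Pads are 22 mm wide; open, the fingers measure 114 mm over their backs; the gripper's body (76 mm by 85 mm) begins 54 mm behind the grasp point. The pads swing forward as they close: fully open they stand 13 mm farther back than shut.
Start: joints at [1.034, 0.477, 0.022, 1.555, -0.011, 1.109, -0.083], TCP at [0.281, -0.614, 0.242] pointing down, gripper open.
Joint ranges: [-2.96, 2.96], [-0.34, 2.1], [-1.41, 1.46], [0.24, 2.44], [-1.37, 4.51], [0.17, 1.92], [-2.96, 2.96]. Speed limits (rad/s): [2.39, 2.39, 3.14, 3.14, 3.14, 3.14, 3.14].

## Interface

Orientations are given as a rotation vector (axis times angle).
In Python, from bench import r gives the robot as it stands.
- The arm moves only by the tool send_rows, never from a script. Its argument "deltas" is a list of rows, each a list of 7 numbers: the opening, from 0 (shut) to 1 (fully open), then the shift along the tool's x, y, z as a fraction of full scale, then the turn, a rotation vector about the tool's x, y, z as a fraction of full scale. In form: [[hand, x, y, z, ax, ay, az], ...]. A call has 1 to 20 rows; each row is the pose to reach, as a shift and turn from the pose commanded when the call began, along the tool's axes at that moment, turning the shorter way round; what a row does not reach only later rows make up. Full scale, the value 1, is 150 mm for a shift and 180 degrees for a turn. A row lasts 1/12 s, in which the tool goes at most 41.7 mm and 7.16 degrees, less where a joint would pass 70% of its speed; a pose out of reach is approached as far as the arm can. A call with a number of a shift or a turn outside -1 to 1 is refused whole. A call with a gripper value outside its range is refused whole. The fingers move at their own pace and stop on an object; "squeeze" is the grip in N (left out, the last holds). Time passes only in rows, so rows that repeat a pose let the fingers close. It gives the time, the measured TCP pose, the force and the opening at its end, in the units of the state.
- r.get_obs(): the state, without advancing time (a new reading comes with each control period).
- r.grab_frame(name): name is "scene" or "side" or "wrist"; returns a dict with "pixels" (480x640x3 uint8, red, green, blue), "camera_matrix" (3x3 intrinsics, pixels), "dist_coeffs" ([k1, k2, p1, p2, k3] as OpenCV has them; the pictures are not rectified), "rvec" (rotation vector, rad) and "tvec" (3), from world to camera coordinates, as OpenCV has them. Camera axes: x right, y down, z forward; pixel columns grow to the right and rows downward; lengths in m; the calibration is good to about 2 mm. A picture is of the moment at which its call begins. There is no depth.
- r.hand_in(): hands the job in, once; it reports no verdict.
The state is a dict: "clock": time; "joints": joint angles; "qvel": joint speeds; "tau": joint torques, N m; "tcp_pos": TCP position; "orientation": TCP orientation; "contact_force": force on the tool from outside, world axes, zero at the start; "moment": the same for the moment, N m; "grip_width": finger opening in m.
Only numpy, scipy, OpenCV 4.12 (cv2) and the standard library are available. Lean on these libraries where they do the work, as an engineer would, in place of code of your own. Each camera call takes 0.05 s, during which the arm holds its last target. There are 200 camera calls.

## Working session

There is one attempt and no reset: what is moved stays moved. The work goes in short steps, Python scripts to look and compute and a tool call to move; the robot and the scene stay as the last step left them, time stands still between calls to the robot, and variables do not carry over. Pictures are saved under pics/ and viewed, about 8 in all and at most 12, crops included, and the job is handed in when it is done.

Besides the shell and the picture viewer there is one more tool, called after "Emit:" as a command line: name --pt "numbers of a row" for each row, then --argument value for the rest. send_rows: Moves the arm, as the interface text tells. Shift numbers are shares of 150 mm and turn numbers shares of 180 degrees, none past 1 either way. Its arguments: {"type":"object","properties":{"deltas":{"type":"array","items":{"type":"array","items":{"type":"number"}}},"squeeze":{"type":"number"}},"required":["deltas"]}

```bash
mkdir -p pics
cat > h.py <<'E'
import numpy as np,cv2
from bench import r
def cam(n,save=None):
    f=r.grab_frame(n)
    if save: cv2.imwrite('pics/'+save,cv2.cvtColor(np.asarray(f['pixels']),cv2.COLOR_RGB2BGR))
    f['K']=np.array(f['camera_matrix'],float);f['D']=np.array(f['dist_coeffs'],float)
    f['R']=cv2.Rodrigues(np.array(f['rvec'],float))[0];f['t']=np.array(f['tvec'],float).ravel()
    return f
def ray(f,uv):
    p=cv2.undistortPoints(np.array([[uv]],float),f['K'],f['D'])[0,0]
    d=f['R'].T@np.array([p[0],p[1],1]);return -f['R'].T@f['t'],d/np.linalg.norm(d)
def onz(f,uv,z):
    o,d=ray(f,uv);return o+d*(z-o[2])/d[2]
def proj(f,P): return cv2.projectPoints(np.array(P,float).reshape(-1,3),np.array(f['rvec'],float),f['t'],f['K'],f['D'])[0].reshape(-1,2)
def tri(l):
    A=0;b=0
    for f,uv in l:
        o,d=ray(f,uv);M=np.eye(3)-np.outer(d,d);A=A+M;b=b+M@o
    x=np.linalg.solve(A,b);res=[np.linalg.norm(np.cross(x-ray(f,uv)[0],ray(f,uv)[1])) for f,uv in l];return x,res
E
python3 - <<'E'
from h import *
a=cam('scene','s0.png');b=cam('side','d0.png');w=cam('wrist','w0.png')
o=r.get_obs();print({k:np.round(o[k],3) for k in o})
for f in(a,b,w):print(np.round(-f['R'].T@f['t'],3),np.round(f['R'][2],2),f['K'][0,0])
i=np.hstack([cv2.imread('pics/s0.png'),cv2.imread('pics/d0.png')])
E
```

```text
{'clock': np.float64(0.15), 'joints': array([ 1.034,  0.478,  0.022,  1.556, -0.012,  1.109, -0.083]), 'qvel': array([-0.002, -0.003,  0.   , -0.005,  0.001, -0.   ,  0.001]), 'tau': array([ 2.0000e-03, -5.9693e+01,  1.6090e+00, -2.8149e+01,  1.3000e-02,
        7.0000e-03,  0.0000e+00]), 'tcp_pos': array([ 0.28 , -0.613,  0.242]), 'orientation': array([-3.068e+00, -6.680e-01,  1.000e-03]), 'contact_force': array([ 0.421,  0.082, -0.187]), 'moment': array([-0.019,  0.004, -0.003]), 'grip_width': np.float64(0.085)}
[1.551 0.187 0.981] [-0.75 -0.13 -0.65] 539.9657139083166
[ 0.243 -0.513  0.896] [ 0.34  0.52 -0.78] 447.9976447640703
[ 0.351 -0.58   0.373] [-0.28 -0.13 -0.95] 346.8659649044329
```

View pics/s0.png

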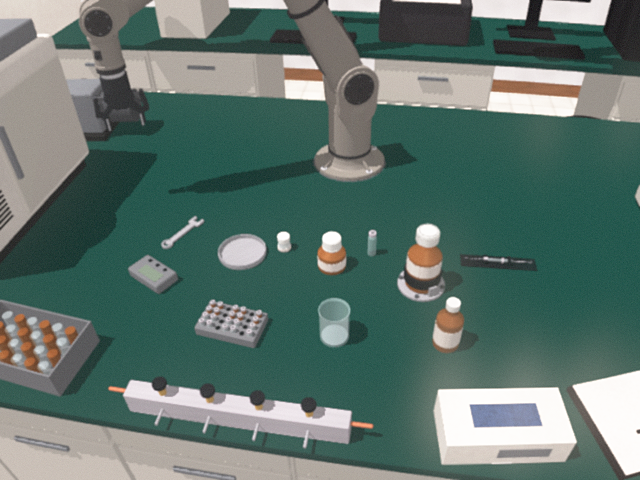

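View pics/d0.png

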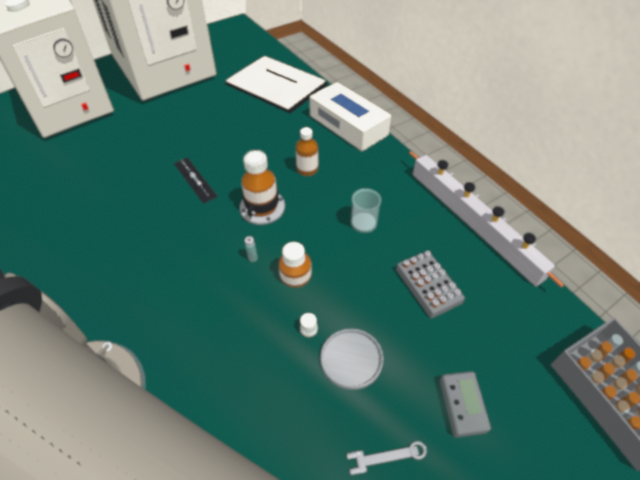

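The scene view shows the dish (242,251), septa jar (284,241), dust cap (332,241), vial (372,242) and safety cap (428,236). The side view has the dust cap at (293,254), safety cap (256,161), dish (351,358), jar (308,325) and vial (250,249). Next I'll segment and triangulate.

```bash
cat > m.py <<'E'
from h import *
def blob(f,seed,R=40,lo=150,smax=60):
    im=np.asarray(f['pixels']);hsv=cv2.cvtColor(im,cv2.COLOR_RGB2HSV)
    m=((hsv[...,2]>lo)&(hsv[...,1]<smax)).astype(np.uint8)
    y,x=np.mgrid[:480,:640];m[(abs(x-seed[0])>R)|(abs(y-seed[1])>R)]=0
    n,l,s,c=cv2.connectedComponentsWithStats(m)
    # nearest to seed
    k=min(range(1,n),key=lambda i:np.min(np.hypot(*(np.argwhere(l==i)[:,::-1]-seed).T)) - (s[i,4]>30)*5)
    return s[k],c[k],(l==k)
E
python3 - <<'E'
from m import *
a=cam('scene');b=cam('side')
for n,sa,sb,lo in[('dust',(332,241),(293,254),150),('safety',(428,236),(256,161),150),('jar',(284,238),(308,320),150),('dish',(242,251),(351,358),120),('vial',(372,235),(250,242),120)]:
    s1,c1,_=blob(a,sa,lo=lo);s2,c2,_=blob(b,sb,lo=lo)
    x,res=tri([(a,c1),(b,c2)]);print(n,s1,np.round(c1,1),s2,np.round(c2,1),np.round(x,4),np.round(res,4))
print(onz(a,(372,255),0),onz(b,(252,260),0))
E
```

```text
dust [322 231  20  22 362] [331.2 241.5] [282 242  23  25 470] [293.3 253.7] [0.5171 0.0199 0.0839] [0.0005 0.0005]
safety [416 224  24  24 481] [427.3 235.1] [244 150  23  24 451] [255.3 161.3] [0.5561 0.2552 0.1646] [0.0003 0.0003]
jar [277 231  14  21 236] [283.2 241.2] [300 313  18  24 340] [308.5 324. ] [ 0.4669 -0.1209  0.0255] [0.0006 0.0006]
dish [ 218  234   48   36 1364] [241.4 251.1] [ 321  328   63   61 3017] [351.8 358.3] [ 0.5039 -0.2308  0.0084] [0.0006 0.0006]
vial [368 229   9  27 188] [371.4 241.2] [244 236  10  11  91] [249. 241.] [0.4602 0.1236 0.0535] [0.0066 0.0066]
[0.46116675 0.12185761 0.        ] [0.45048637 0.11506867 0.        ]
```

Emit:
send_rows --pt "1 0.25 -0.2 0 0 0 -0.036" --pt "1 0.5 -0.4 0 0 0 -0.072" --pt "1 0.75 -0.6 0 0 0 -0.108" --pt "1 1 -0.8 0 0 0 -0.144" --pt "1 1 -0.8 0 0 0 -0.18" --pt "1 1 -0.8 0 0 0 -0.216" --pt "1 1 -0.8 0 0 0 -0.252" --pt "1 1 -0.8 0 0 0 -0.288" --pt "1 1 -0.8 0 0 0 -0.324" --pt "1 1 -0.8 0 0 0 -0.364" --pt "1 1 -0.8 0 0 0 -0.364"

```text
clock: 1.17
tcp_pos: [0.367, -0.4424, 0.2422]
orientation: [-2.215, -2.228, -0.0]
contact_force: [1.1, -0.8, -0.1]
grip_width: 0.0855
```

Emit:
send_rows --pt "1 0.25 0.15 0 0 0 0" --pt "1 0.5 0.3 0 0 0 0" --pt "1 0.75 0.45 0 0 0 0" --pt "1 1 0.6 0 0 0 0" --pt "1 1 0.6 0 0 0 0"

```text
clock: 1.58
tcp_pos: [0.4611, -0.2847, 0.2428]
orientation: [-2.213, -2.229, -0.006]
contact_force: [0.1, 0.2, 0.5]
grip_width: 0.0853
```

Emit:
send_rows --pt "1 0.25 0.05 0 0 0 0" --pt "1 0.5 0.1 0 0 0 0" --pt "1 0.75 0.15 0 0 0 0" --pt "1 1 0.2 0 0 0 0" --pt "1 1 0.2 0 0 0 0" --pt "1 1 0.2 0 0 0 0"

```text
clock: 2.08
tcp_pos: [0.4873, -0.1398, 0.2426]
orientation: [2.217, 2.225, 0.001]
contact_force: [0.4, -1.2, -0.2]
grip_width: 0.0855
```

Run:
```python
from h import *
w=cam('wrist','w1.png');o=r.get_obs();print({k:np.round(o[k],4) for k in o})
print(-w['R'].T@w['t'])
for n,p in dict(dust=[.517,.02,.099],dish=[.504,-.231,.003],saf=[.556,.255,.179]).items():print(n,proj(w,p))
```

```text
{'clock': np.float64(2.1333), 'joints': array([ 0.5372,  0.2325, -0.4347,  1.9268,  0.1156,  1.0061,  0.0514]), 'qvel': array([ 0.0287,  0.0047,  0.0329, -0.0012,  0.0037, -0.0007,  0.0129]), 'tau': array([-1.82950e+00, -4.08985e+01, -3.72990e+00, -2.63810e+01,
       -1.77200e-01, -3.36000e-02, -7.78000e-02]), 'tcp_pos': array([ 0.4868, -0.142 ,  0.2424]), 'orientation': array([ 2.2205e+00,  2.2219e+00, -3.0000e-04]), 'contact_force': array([ 0.8916, -0.3956, -0.0482]), 'moment': array([-0.088 ,  0.0071,  0.0347]), 'grip_width': np.float64(0.0857)}
[ 0.48694103 -0.06103663  0.37463648]
dust [[364.20827481   9.16953269]]
dish [[335.43680863 279.13449847]]
saf [[331.68989445 186.40755291]]
```

View pics/w1.png

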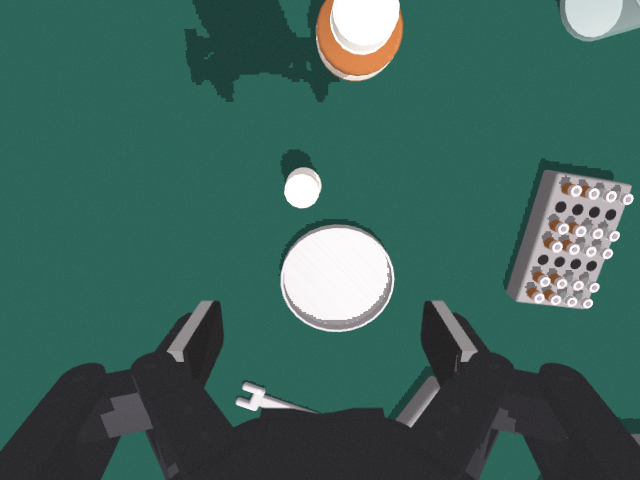

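The wrist view shows the dish centred at (337,277), jar (302,188), and dust cap at the top edge (365,15), all within about 1–2 mm of prediction. Next I'll close in for a measurement of the dust cap.

Emit:
send_rows --pt "1 0.15 0.05 0 0 0 0" --pt "1 0.35 0.12 0 0 0 0" --pt "1 0.5 0.2 0 0 0 0" --pt "1 0.55 0.2 0 0 0 0" --pt "1 0.55 0.2 0 0 0 0" --pt "1 0.55 0.2 0 0 0 0"

```text
clock: 2.63
tcp_pos: [0.5162, -0.0615, 0.242]
orientation: [2.223, 2.22, -0.002]
contact_force: [-1.0, -1.0, -0.7]
grip_width: 0.0852
```

```bash
cat >> m.py <<'E'
def circ(f,P,z,lo=150,R=60,name=None,mode=cv2.RETR_EXTERNAL):
    seed=proj(f,P)[0];s,c,m=blob(f,seed,R=R,lo=lo)
    cs,_=cv2.findContours(m.astype(np.uint8),mode,cv2.CHAIN_APPROX_NONE);k=max(cs,key=len)[:,0,:]
    h=cv2.convexHull(k)
    pts=np.array([onz(f,p,z)[:2] for p in k.astype(float)])
    (cx,cy),rad=cv2.minEnclosingCircle(pts.astype(np.float32))
    print(name,'seed',np.round(seed),'blob',s,'circle@z',round(cx,4),round(cy,4),'d',round(2*rad,4),'ext',np.round(pts.min(0),4),np.round(pts.max(0),4))
E
python3 - <<'E'
from m import *
w=cam('wrist','w2.png');o=r.get_obs();print(np.round(o['tcp_pos'],4),np.round(o['orientation'],3),o['clock'])
circ(w,[.517,.02,.099],.099,name='dust')
circ(w,[.504,-.231,.015],.015,lo=120,R=90,name='dish')
i=cv2.imread('pics/w2.png');cv2.imwrite('pics/w2c.png',i[:300,150:550])
E
```

```text
[ 0.5161 -0.0621  0.242 ] [ 2.224e+00  2.219e+00 -2.000e-03] 2.6833
dust seed [323. 123.] blob [ 293   89   63   66 3147] circle@z 0.5184 0.0207 d 0.0477 ext [ 0.4946 -0.0029] [0.5415 0.0444]
dish seed [312. 342.] blob [ 260  288  107   97 8198] circle@z 0.5051 -0.2262 d 0.1373 ext [ 0.4407 -0.2937] [ 0.5697 -0.1584]
```

View pics/w2c.png

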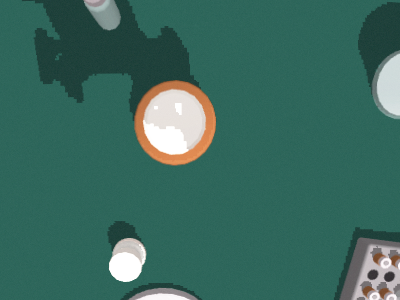

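The crop shows the dust cap's round top centred on the reservoir at full-image (324,123): circle at (0.518, 0.0205), 47.7 mm at z=0.099. That matches the height.

Emit:
send_rows --pt "1 0.15 0.005 0.1 0 0 0" --pt "1 0.35 0.013 0.25 0 0 0" --pt "1 0.5 0.013 0.4 0 0 0" --pt "1 0.55 0.013 0.55 0 0 0" --pt "1 0.55 0.013 0.64 0 0 0" --pt "1 0.55 0.013 0.64 0 0 0" --pt "1 0.55 0.013 0.64 0 0 0" --pt "1 0.55 0.013 0.64 0 0 0"

```text
clock: 3.35
tcp_pos: [0.5191, 0.0212, 0.1472]
orientation: [2.222, 2.219, 0.001]
contact_force: [0.4, -0.7, -0.4]
grip_width: 0.0854
```

Run:
```python
from m import *
w=cam('wrist');o=r.get_obs();print(np.round(o['tcp_pos'],4),np.round(o['orientation'],3),o['clock'])
```

```text
[0.5193 0.0215 0.1475] [2.221e+00 2.219e+00 2.000e-03] 3.4
```

Emit:
send_rows --pt "0.85 -0.006 -0.006 0.1 0 0 0" --pt "0.85 -0.006 -0.006 0.2 0 0 0" --pt "0.85 -0.006 -0.006 0.3 0 0 0" --pt "0.85 -0.006 -0.006 0.36 0 0 0" --pt "0.85 -0.006 -0.006 0.4 0 0 0" --pt "0.85 -0.006 -0.006 0.4 0 0 0" --pt "0.85 -0.006 -0.006 0.4 0 0 0"

```text
clock: 3.98
tcp_pos: [0.5179, 0.0218, 0.0868]
orientation: [2.22, 2.222, 0.001]
contact_force: [-0.6, -0.8, 0.3]
grip_width: 0.0725
```

Emit:
send_rows --pt "0.7 0 0 0 0 0 0" --pt "0.65 0 0 0 0 0 0" --pt "0.6 0 0 0 0 0 0" --pt "0.55 0 0 0 0 0 0" --pt "0.5 0 0 0 0 0 0" --pt "0.45 0 0 0 0 0 0" --pt "0.4 0 0 0 0 0 0" --pt "0.4 0 0 0 0 0 0" --pt "0.4 0 0 0 0 0 0" --squeeze 22

```text
clock: 4.73
tcp_pos: [0.518, 0.022, 0.087]
orientation: [2.219, 2.222, 0.001]
contact_force: [-1.7, -0.6, 6.3]
grip_width: 0.0473
```

Emit:
send_rows --pt "0.3 0 0 -0.03 0 0 0" --pt "0.3 0 0 -0.06 0 0 0" --pt "0.3 0 0 -0.1 0 0 0" --pt "0.3 0 0 -0.14 0 0 0" --pt "0.3 0 0 -0.18 0 0 0" --pt "0.3 0 0 -0.22 0 0 0" --pt "0.3 0 0 -0.26 0 0 0" --pt "0.3 0 0 -0.32 0 0 0" --pt "0.3 0 0 -0.4 0 0 0" --pt "0.3 0 0 -0.48 0 0 0" --pt "0.3 0 0 -0.52 0 0 0" --pt "0.3 0 0 -0.52 0 0 0" --pt "0.3 0 0 -0.52 0 0 0"

```text
clock: 5.82
tcp_pos: [0.5178, 0.0219, 0.1648]
orientation: [2.219, 2.222, 0.001]
contact_force: [-0.6, 0.1, -1.5]
grip_width: 0.0473
```

Run:
```python
from m import *
a=cam('scene','s3.png');w=cam('wrist','w3.png');o=r.get_obs();print(np.round(o['tcp_pos'],4),np.round(o['orientation'],3),o['clock'],o['grip_width'],o['contact_force'])
i=cv2.imread('pics/s3.png')[150:320,200:480];i=cv2.resize(i,(560,340));j=cv2.imread('pics/w3.png');cv2.imwrite('pics/c3.png',np.vstack([i,cv2.resize(j[240:],(560,210))]))
```

```text
[0.5172 0.0218 0.1639] [-2.220e+00 -2.223e+00  1.000e-03] 5.9167 0.047609373253010144 [-0.15623012 -0.03271018 -0.80693225]
```

View pics/c3.png

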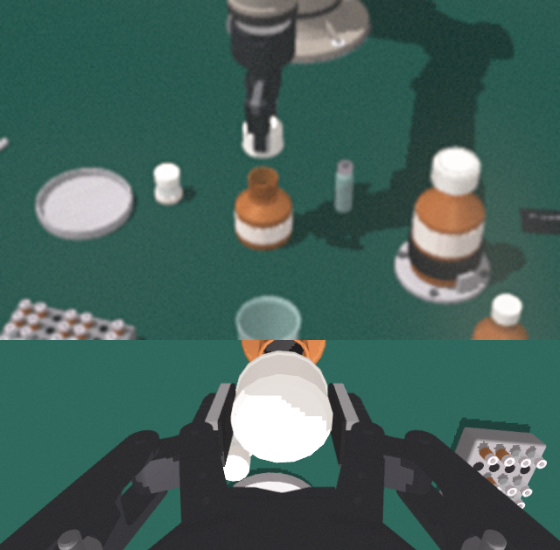

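The cap is held level between the pads (lower panel, about (280,405)). The reservoir's open neck shows in the top panel at (263,180), and it is still standing. Now I'll carry the cap to the dish.

Emit:
send_rows --pt "0.3 -0.08 0 0 0 0 0" --pt "0.3 -0.2 0 0 0 0 0" --pt "0.3 -0.36 -0.02 0 0 0 0" --pt "0.3 -0.52 -0.04 0 0 0 0" --pt "0.3 -0.68 -0.06 0 0 0 0" --pt "0.3 -0.84 -0.09 0 0 0 0" --pt "0.3 -1 -0.09 0 0 0 0"

```text
clock: 6.5
tcp_pos: [0.5027, -0.1303, 0.1636]
orientation: [-2.22, -2.221, 0.002]
contact_force: [0.4, 0.4, -0.9]
grip_width: 0.0473
```

Emit:
send_rows --pt "0.3 -0.16 0 0 0 0 0" --pt "0.3 -0.32 0 0 0 0 0" --pt "0.3 -0.46 0 0 0 0 0" --pt "0.3 -0.57 0 0 0.05 0 0" --pt "0.3 -0.64 0 0 0 0 0" --pt "0.3 -0.68 0 0 0 0 0" --pt "0.3 -0.685 0 0 0 0 0" --pt "0.3 -0.685 0 0 0 0 0" --pt "0.3 -0.685 0 0 0 0 0"

```text
clock: 7.25
tcp_pos: [0.5046, -0.2302, 0.1656]
orientation: [2.217, 2.223, 0.0]
contact_force: [-0.2, 0.6, -0.8]
grip_width: 0.0477
```

Run:
```python
from m import *
b=cam('side','d4.png');o=r.get_obs();print(np.round(o['tcp_pos'],4),np.round(o['orientation'],3),o['clock'],o['grip_width'],o['contact_force'])
```

```text
[ 0.5048 -0.2299  0.1657] [2.217 2.223 0.   ] 7.3 0.04748715596580738 [ 0.0031768   0.49128026 -0.05803699]
```

A stray 0.05 tilt got into one row of that move. The next row corrected it, and the tool is level again. Now I'll lower the cap.

Emit:
send_rows --pt "0.3 0 0 0.08 0 0 0" --pt "0.3 0 0 0.2 0 0 0" --pt "0.3 0 0 0.35 0 0 0" --pt "0.3 0 0 0.5 0 0 0" --pt "0.3 0 0 0.62 0 0 0" --pt "0.3 0 0 0.72 0 0 0" --pt "0.3 0 0 0.8 0 0 0" --pt "0.3 0 0 0.86 0 0 0" --pt "0.3 0 0 0.9 0 0 0" --pt "0.3 0 0 0.92 0 0 0" --pt "0.3 0 0 0.93 0 0 0" --pt "0.3 0 0 0.935 0 0 0" --pt "0.3 0 0 0.935 0 0 0" --pt "0.3 0 0 0.935 0 0 0"

```text
clock: 8.47
tcp_pos: [0.5048, -0.2311, 0.0246]
orientation: [2.219, 2.222, 0.001]
contact_force: [1.2, -0.1, -0.6]
grip_width: 0.0474
```

Emit:
send_rows --pt "0.3 0 0 0.005 0 0 0" --pt "0.3 0 0 0.01 0 0 0" --pt "0.3 0 0 0.015 0 0 0" --pt "0.3 0 0 0.018 0 0 0" --pt "0.3 0 0 0.018 0 0 0" --pt "0.3 0 0 0.018 0 0 0"

```text
clock: 8.97
tcp_pos: [0.5044, -0.2308, 0.0213]
orientation: [-2.22, -2.223, 0.0]
contact_force: [-0.6, -0.1, -0.6]
grip_width: 0.0473
```

Emit:
send_rows --pt "0.3 0 0 0.003 0 0 0" --pt "0.3 0 0 0.006 0 0 0" --pt "0.3 0 0 0.008 0 0 0" --pt "0.3 0 0 0.008 0 0 0" --pt "0.3 0 0 0.008 0 0 0"

```text
clock: 9.38
tcp_pos: [0.5045, -0.2309, 0.021]
orientation: [2.22, 2.223, -0.001]
contact_force: [-2.5, 0.1, 9.3]
grip_width: 0.0477
```

Emit:
send_rows --pt "0.3 0 0 -0.003 0 0 0" --pt "0.3 0 0 -0.005 0 0 0" --pt "0.52 0 0 -0.005 0 0 0" --pt "0.56 0 0 -0.005 0 0 0" --pt "0.6 0 0 -0.005 0 0 0" --pt "0.64 0 0 -0.005 0 0 0" --pt "0.68 0 0 -0.005 0 0 0" --pt "0.68 0 0 -0.005 0 0 0" --pt "0.68 0 0 -0.005 0 0 0" --pt "0.68 0 0 -0.005 0 0 0"

```text
clock: 10.22
tcp_pos: [0.5044, -0.2308, 0.0208]
orientation: [-2.22, -2.223, -0.0]
contact_force: [-0.0, 0.3, 0.2]
grip_width: 0.0581
```

Emit:
send_rows --pt "0.68 0 0 -0.03 0 0 0" --pt "0.68 0 0 -0.08 0 0 0" --pt "0.68 0 0 -0.15 0 0 0" --pt "0.68 0 0 -0.25 0 0 0" --pt "0.68 0 0 -0.4 0 0 0" --pt "0.7 0 0 -0.6 0 0 0" --pt "0.8 0 0 -0.8 0 0 0" --pt "1 0 0 -1 0 0 0" --pt "1 0 0 -1 0 0 0"

```text
clock: 10.97
tcp_pos: [0.508, -0.2318, 0.1781]
orientation: [2.213, 2.216, 0.006]
contact_force: [1.1, -0.4, 0.6]
grip_width: 0.0852
```

Emit:
send_rows --pt "1 0.2 0.08 -0.2 0 0 0" --pt "1 0.4 0.15 -0.35 0 0 0" --pt "1 0.6 0.2 -0.48 0 0 0" --pt "1 0.8 0.2 -0.5 0 0 0" --pt "1 1 0.2 -0.5 0 0 0"

```text
clock: 11.38
tcp_pos: [0.5354, -0.0791, 0.2487]
orientation: [2.217, 2.221, 0.004]
contact_force: [0.4, -0.1, 0.0]
grip_width: 0.0856
```

Emit:
send_rows --pt "1 0.25 0.05 0 0 0 0" --pt "1 0.5 0.1 0 0 0 0" --pt "1 0.75 0.14 0 0 0 0" --pt "1 1 0.14 0 0 0 0"

```text
clock: 11.72
tcp_pos: [0.5555, 0.071, 0.2468]
orientation: [2.22, 2.222, 0.002]
contact_force: [1.1, -0.4, 0.2]
grip_width: 0.0854
```

Emit:
send_rows --pt "1 0.25 0 0 0 0 0" --pt "1 0.5 0 0 0 0 0" --pt "1 0.65 0 0 0 0 0" --pt "1 0.7 0 0 0 0 0" --pt "1 0.7 0 0 0 0 0" --pt "1 0.7 0 0 0 0 0" --pt "1 0.7 0 0 0 0 0"

```text
clock: 12.3
tcp_pos: [0.5552, 0.1718, 0.2459]
orientation: [2.222, 2.219, -0.002]
contact_force: [-0.3, 0.7, -0.5]
grip_width: 0.0853
```

Run:
```python
from m import *
a=cam('scene','s5.png');b=cam('side','d5.png');w=cam('wrist','w5.png');o=r.get_obs();print(np.round(o['tcp_pos'],4),np.round(o['orientation'],3),o['clock'],o['grip_width'],o['contact_force'],np.round(o['joints'],2))
circ(w,[.556,.255,.179],.179,name='saf',R=70)
h=lambda n,y,x:cv2.resize(cv2.imread('pics/'+n)[y:y+170,x:x+280],(560,340))
i=np.vstack([h('s5.png',150,200),cv2.resize(cv2.imread('pics/w5.png')[:300],(560,260))]);cv2.imwrite('pics/c5.png',i)
```

```text
[0.5552 0.1722 0.2459] [ 2.222e+00  2.219e+00 -1.000e-03] 12.45 0.0854063626781257 [-5.94806914e-01 -3.51626047e-04  2.06571089e-01] [ 0.05  0.38 -0.58  1.75  0.23  1.08 -0.61]
saf seed [323. 119.] blob [ 276   65   97  102 7054] circle@z 0.5568 0.2558 d 0.0532 ext [0.5305 0.2295] [0.5831 0.2822]
```

View pics/c5.png

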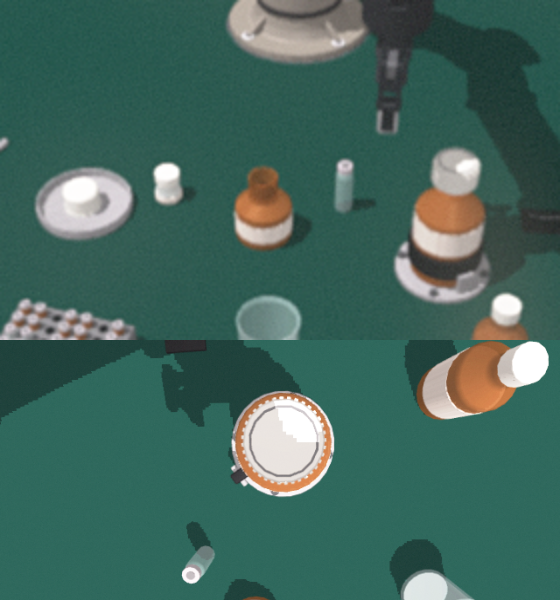

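The dust cap sits upright in the dish at (80,195) in the top panel. The safety cap is at full-image (323,118) from the wrist, giving (0.5565, 0.2555) at z=0.179. Moving over it now.

Emit:
send_rows --pt "1 0.1 0.009 0 0 0 0" --pt "1 0.25 0.009 0.02 0 0 0" --pt "1 0.4 0.009 0.08 0 0 0" --pt "1 0.5 0.009 0.16 0 0 0" --pt "1 0.555 0.009 0.22 0 0 0" --pt "1 0.555 0.009 0.24 0 0 0" --pt "1 0.555 0.009 0.24 0 0 0" --pt "1 0.555 0.009 0.24 0 0 0" --pt "1 0.555 0.009 0.24 0 0 0"

```text
clock: 13.2
tcp_pos: [0.5568, 0.256, 0.2104]
orientation: [2.221, 2.22, 0.0]
contact_force: [0.3, 1.6, -0.2]
grip_width: 0.0853
```

Run:
```python
from m import *
w=cam('wrist','w6.png');o=r.get_obs();print(np.round(o['tcp_pos'],4),np.round(o['orientation'],3),o['clock'],np.round(o['joints'],2))
```

```text
[0.5568 0.2562 0.2105] [2.221e+00 2.220e+00 1.000e-03] 13.25 [-0.1   0.47 -0.58  1.71  0.29  1.05 -0.78]
```

Emit:
send_rows --pt "0.9 -0.004 -0.002 0.08 0 0 0" --pt "0.9 -0.004 -0.002 0.16 0 0 0" --pt "0.9 -0.004 -0.002 0.23 0 0 0" --pt "0.9 -0.004 -0.002 0.28 0 0 0" --pt "0.9 -0.004 -0.002 0.303 0 0 0" --pt "0.9 -0.004 -0.002 0.303 0 0 0" --pt "0.9 -0.004 -0.002 0.303 0 0 0"

```text
clock: 13.83
tcp_pos: [0.5557, 0.257, 0.1642]
orientation: [-2.219, -2.223, 0.001]
contact_force: [0.3, -0.3, 0.4]
grip_width: 0.077
```

Emit:
send_rows --pt "0.75 0 0 0 0 0 0" --pt "0.7 0 0 0 0 0 0" --pt "0.65 0 0 0 0 0 0" --pt "0.6 0 0 0 0 0 0" --pt "0.55 0 0 0 0 0 0" --pt "0.4 0 0 0 0 0 0" --pt "0.3 0 0 0 0 0 0" --pt "0.3 0 0 0 0 0 0" --pt "0.3 0 0 0 0 0 0" --pt "0.3 0 0 0 0 0 0" --squeeze 70

```text
clock: 14.67
tcp_pos: [0.5561, 0.2571, 0.1647]
orientation: [2.22, 2.223, 0.001]
contact_force: [0.9, 0.7, 4.8]
grip_width: 0.0506
```

Emit:
send_rows --pt "0.3 0 0 0.008 0 0 0" --pt "0.3 0 0 0.016 0 0 0" --pt "0.3 0 0 0.024 0 0 0" --pt "0.3 0 0 0.032 0 0 0" --pt "0.3 0 0 0.04 0 0 0" --pt "0.3 0 0 0.044 0 0 0" --pt "0.3 0 0 0.044 0 0 0" --pt "0.3 0 0 0.044 0 0 0"

```text
clock: 15.33
tcp_pos: [0.5561, 0.2571, 0.1587]
orientation: [2.22, 2.223, 0.001]
contact_force: [-1.5, -1.2, 10.4]
grip_width: 0.0508
```

Emit:
send_rows --pt "0.3 0 0 0.004 0 0 0" --pt "0.3 0 0 0.008 0 0 0" --pt "0.3 0 0 0.008 0 0 0" --pt "0.3 0 0 0.008 0 0 0"

```text
clock: 15.67
tcp_pos: [0.5561, 0.2571, 0.1579]
orientation: [2.219, 2.222, 0.001]
contact_force: [-2.7, -1.3, 12.8]
grip_width: 0.0504
```

Emit:
send_rows --pt "0.3 0 0 0 0 0 -0.01" --pt "0.3 0 0 0 0 0 -0.02" --pt "0.3 0 0 0 0 0 -0.03" --pt "0.3 0 0 0 0 0 -0.04" --pt "0.3 0 0 0 0 0 -0.05" --pt "0.3 0 0 0 0 0 -0.06" --pt "0.3 0 0 0 0 0 -0.07" --pt "0.3 0 0 0 0 0 -0.08" --pt "0.3 0 0 0 0 0 -0.08"

```text
clock: 16.42
tcp_pos: [0.5562, 0.2575, 0.1579]
orientation: [1.921, 2.485, 0.003]
contact_force: [-1.9, -0.9, 11.9]
grip_width: 0.0503
```

Run:
```python
from m import *
w=cam('wrist','w7.png');o=r.get_obs();print(np.round(o['tcp_pos'],4),np.round(o['orientation'],3),o['clock'],np.round(o['joints'],2),o['contact_force'],o['moment'])
```

```text
[0.5563 0.2575 0.158 ] [1.923 2.484 0.003] 16.4667 [-0.08  0.54 -0.62  1.76  0.37  0.96 -0.59] [-2.04136271 -1.5671006  11.92035908] [-0.18324355  0.33868943  0.03614741]
```

The cap is turning with almost no torque, so there is no slip. I'll continue to about 63°.

Emit:
send_rows --pt "0.3 0 0 0 0 0 -0.015" --pt "0.3 0 0 0 0 0 -0.03" --pt "0.3 0 0 0 0 0 -0.045" --pt "0.3 0 0 0 0 0 -0.06" --pt "0.3 0 0 0 0 0 -0.075" --pt "0.3 0 0 0 0 0 -0.09" --pt "0.3 0 0 0 0 0 -0.105" --pt "0.3 0 0 0 0 0 -0.12" --pt "0.3 0 0 0 0 0 -0.135" --pt "0.3 0 0 0 0 0 -0.15" --pt "0.3 0 0 0 0 0 -0.165" --pt "0.3 0 0 0 0 0 -0.18" --pt "0.3 0 0 0 0 0 -0.195" --pt "0.3 0 0 0 0 0 -0.21" --pt "0.3 0 0 0 0 0 -0.225" --pt "0.3 0 0 0 0 0 -0.24" --pt "0.3 0 0 0 0 0 -0.255" --pt "0.3 0 0 0 0 0 -0.27" --pt "0.3 0 0 0 0 0 -0.27" --pt "0.3 0 0 0 0 0 -0.27"

```text
clock: 18.13
tcp_pos: [0.5557, 0.2571, 0.1579]
orientation: [0.73, 3.055, -0.0]
contact_force: [-3.0, -2.9, 14.0]
grip_width: 0.0504
```

Run:
```python
from m import *
w=cam('wrist','w8.png');o=r.get_obs();print(np.round(o['tcp_pos'],4),np.round(o['orientation'],3),o['clock'],np.round(o['joints'],2),o['contact_force'],o['moment'])
R=cv2.Rodrigues(np.array(o['orientation']))[0];print(np.degrees(np.arctan2(R[1,1],R[0,1])),R[:,2])
```

```text
[0.5557 0.2571 0.1579] [ 0.73   3.055 -0.   ] 18.1833 [ 0.05  0.6  -0.81  1.75  0.5   1.02  0.16] [-3.13186533 -2.19908469 14.27706526] [-0.59581046  0.70308528  0.02806124]
63.103446125877966 [ 5.24836324e-04 -3.17434644e-04 -9.99999812e-01]
```

Emit:
send_rows --pt "0.3 0 0 -0.01 0 0 0" --pt "0.3 0 0 -0.02 0 0 0" --pt "0.3 0 0 -0.03 0 0 0" --pt "0.3 0 0 -0.04 0 0 0" --pt "0.3 0 0 -0.05 0 0 0" --pt "0.3 0 0 -0.06 0 0 0" --pt "0.3 0 0 -0.07 0 0 0" --pt "0.3 0 0 -0.08 0 0 0" --pt "0.3 0 0 -0.08 0 0 0" --pt "0.3 0 0 -0.08 0 0 0"

```text
clock: 19.02
tcp_pos: [0.5555, 0.2566, 0.1683]
orientation: [-0.731, -3.055, 0.001]
contact_force: [0.4, 0.2, -1.1]
grip_width: 0.0507
```

The force is only the cap's weight, so it is free. Lifting straight up.

Emit:
send_rows --pt "0.3 0 0 -0.02 0 0 0" --pt "0.3 0 0 -0.05 0 0 0" --pt "0.3 0 0 -0.08 0 0 0" --pt "0.3 0 0 -0.12 0 0 0" --pt "0.3 0 0 -0.16 0 0 0" --pt "0.3 0 0 -0.2 0 0 0" --pt "0.3 0 0 -0.25 0 0 0" --pt "0.3 0 0 -0.3 0 0 0" --pt "0.3 0 0 -0.35 0 0 0" --pt "0.3 0 0 -0.4 0 0 0" --pt "0.3 0 0 -0.44 0 0 0" --pt "0.3 0 0 -0.47 0 0 0" --pt "0.3 0 0 -0.48 0 0 0" --pt "0.3 0 0 -0.48 0 0 0" --pt "0.3 0 0 -0.48 0 0 0" --pt "0.3 0 0 -0.48 0 0 0"

```text
clock: 20.35
tcp_pos: [0.5555, 0.2567, 0.2402]
orientation: [-0.731, -3.055, 0.001]
contact_force: [0.3, -0.4, -0.4]
grip_width: 0.0503
```

Run:
```python
from m import *
a=cam('scene','s9.png');b=cam('side','d9.png');o=r.get_obs();print(np.round(o['tcp_pos'],4),np.round(o['orientation'],3),o['clock'],o['grip_width'],o['contact_force'],np.abs(o['qvel']).max())
for n,sa,sb,lo in[('dust',(240,248),(351,350),150),('jar',(284,238),(308,320),150)]:
    pass
h=lambda n,y,x:cv2.resize(cv2.imread('pics/'+n)[y:y+190,x:x+280],(440,298))
cv2.imwrite('pics/c9.png',np.vstack([h('s9.png',140,200),h('d9.png',100,190)]))
print(proj(a,[.5557,.2557,.225]),proj(b,[.5557,.2557,.225]),proj(a,[.556,.2555,.165]))
```

```text
[0.5555 0.2567 0.2402] [-7.310e-01 -3.055e+00  1.000e-03] 20.45 0.05042146266310743 [-0.23064964 -0.5835925  -0.61507491] 0.0021221872861215425
[[430.40392825 214.64789445]] [[252.26071621 141.81351049]] [[427.55588569 234.91020621]]
```

View pics/c9.png

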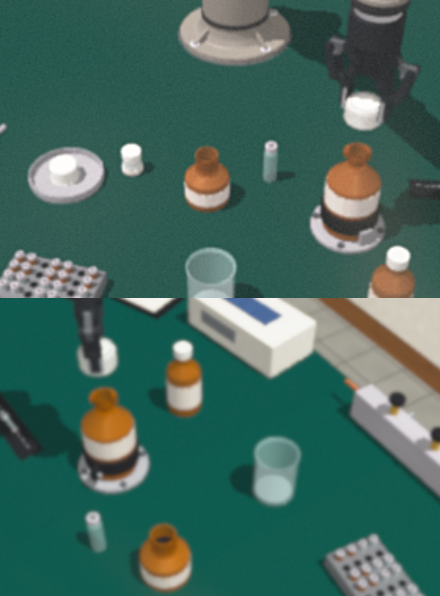

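The safety cap is held level above the open mouth, at top panel (363,110) over the neck (357,153) and bottom panel (97,357) over (103,397). Everything else is standing in place, so I'm handing in.

```bash
python3 -c "
from bench import r
print(r.hand_in());print(r.get_obs()['clock'])"
```

```text
the job is handed in; nothing more can be done
None
the job is handed in; nothing more can be done
```

The job was done in the order asked and handed in at about 20.5 s of the 69 s allowed.

- **Dust cap:** I lifted it off the reservoir, set it down upright near the centre of the dish and let go. Touchdown pushed with about 9 N.
- **Safety cap:** I pressed it about 7 mm (12–14 N), turned it 63° anticlockwise with almost no torque, so it did not slip, and lifted it straight off. It is held still and level over the open mouth. By the arm's readings its lower edge is about 59 mm above the rim and 1–2 mm off the bottle's axis.
- **Last pictures:** both bottles and the dish are standing, the dust cap is upright in the dish, and the other things in those crops look undisturbed. The crops did not show the wrench and flow meter. The arm's moves did not reach them.
- **One slip:** while carrying the dust cap I sent one row with a stray tilt. The next row undid it and the cap stayed in the grip.
- **Small disagreement:** the arm's y reading was 1–2 mm off the position measured by camera at the safety cap, within the calibration error.

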